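Set out cut copper tubes on the pin rail by length, from the vice outwards

ROBOT

A 6-joint arm with a two-finger parallel gripper is mounted at the origin on the work surface. World frame = base frame: x ahead of the robot, y to its left, z up, the work surface at z = 0. Lengths are in m, angles in rad, forces in N, time in s.
With the tool pointing down it reaches from about 0.25 to 0.775 m from the base axis. Payload 4 kg.
Tool frame: the origin (TCP) lies midway between the tips of the shut fingers; the grasp point (between the pads) lies 19 mm behind it (bot.grip_depth is the distance from the TCP to the grasp point, in m); z points along the fingers, y is the direction in which the jaws open and shut (so a half turn about z gives the same grasp; the last joint's range is limited). The gripper opens to 85 mm and grips with 20 to 120 N. Pads are 22 mm wide; open, the fingers measure 114 mm over their backs; the gripper's body (76 mm by 85 mm) begins 54 mm behind the grasp point. The pads swing forward as they close: fully open they stand 13 mm farther back than shut.
Start: joints at [-1.224, 0.087, 1.371, -0, 1.684, -0.103], TCP at [0.239, -0.495, 0.231] pointing down, gripper open.
Joint ranges: [-3.1, 3.1], [-0.76, 2.03], [0.27, 2.55], [-1.08, 4.22], [0.17, 2.65], [-2.57, 2.57]. Speed limits (rad/s): [2.79, 2.79, 3.14, 3.14, 3.14, 3.14].

INTERFACE

Orientations are given as a 3x3 rotation matrix whose columns are the frame's x, y, z axes.
In Python, from rig import bot gives the robot as it stands.
- The arm moves only by the tool send_rows, never from a script. Its argument "plan" is a list of rows, each a list of 4 numbers: the shift along the tool's x, y, z in mm, then the turn about the tool's z in degrees. A call has 1 to 10 rows; each row shifts and turns the commanded pose from where the row before left it, along the tool's axes as they then stand; what a row does not reach is not made up. A row lasts 1/12 s, in which the tool goes at most 41.7 mm and 7.16 degrees, less where a joint would pass 70% of its speed; a pose out of reach is approached as far as the arm can. A call with a gripper value outside its range is refused whole. "grip" is the closure in counts, from 0 (fully open) to 255 (shut), set as the call begins (left out, the last holds). The fingers move at their own pace and stop on an object; the grip force is fixed at half the most. Time passes only in rows, so rows that do not move let the fingers close. It gives the time, the measured TCP pose, the force and the opening at its end, in the units of the state.
- bot.read_state(): the state, without advancing time (a new reading comes with each control period).
- bot.get_image(name): name is "scene" or "top"; returns a dict with "frame" (420x560x3 uint8, red, green, blue), "fovy" (degrees; the focal length in pixels is half the picture's height over the tangent of half this angle, whatever the lens; pixels are square), "cx", "cy" (the principal point, pixels), "k1" (the pictures are not rectified: a ray, as slopes to the right and down, at radius r is drawn at 1 + k1 r^2 times it, then the intrinsics apply), "pose" (4x4, takes a point from camera to world coordinates). Camera axes: x right, y down, z forward; pixel columns grow to the right and rows downward; lengths in m; the calibration is good to about 2 mm. A picture is of the moment at which its call begins. There is no depth.
- bot.finish_job(): hands the job in, once; it reports no verdict.
The state is a dict: "time": time; "joint_pos": joint angles; "qvel": joint speeds; "tau": joint torques, N m; "tool_pos": TCP position; "tool_rot": TCP orientation; "wrist_force": force on the tool from outside, world axes, zero at the start; "wrist_torque": the same for the moment, N m; "finger_gap": finger opening in m.
Only numpy, scipy, OpenCV 4.12 (cv2) and the standard library are available. Lean on these libraries where they do the work, as an engineer would, in place of code of your own. Each camera call takes 0.05 s, during which the arm holds its last target.

TASK

I am about to braze these four cut copper tubes into the header in the vice, shortest first. Set them out on the pin rail, one over each pin and right down on its foot, in order of length: the shortest on the pin nearest the vice, the longest on the pin farthest from it. Let none of them topple on the way.

Things in the scene. Friction and masses are not known exactly. Their poses are not given: they have to be found in the camera images.
- tube_50: the shortest of four cut copper tubes (50, 80, 110 and 140 mm long): plain, open, 35 mm outside, 31 mm inside, 50 mm long, about 92 g. It starts standing on end on a black mat 3 mm thick, among small copper and brass fittings under 45 mm high that are not part of the job. Origin at the middle of its axis, 25 mm from either end; z along the axis; ends alike.
- tube_80: the second shortest of four cut copper tubes (50, 80, 110 and 140 mm long): plain, open, 35 mm outside, 31 mm inside, 80 mm long, about 148 g. It starts standing on end on a black mat 3 mm thick, among small copper and brass fittings under 45 mm high that are not part of the job. Origin at the middle of its axis, 40 mm from either end; z along the axis; ends alike.
- tube_110: the second longest of four cut copper tubes (50, 80, 110 and 140 mm long): plain, open, 35 mm outside, 31 mm inside, 110 mm long, about 204 g. It starts standing on end on a black mat 3 mm thick, among small copper and brass fittings under 45 mm high that are not part of the job. Origin at the middle of its axis, 55 mm from either end; z along the axis; ends alike.
- tube_140: the longest of four cut copper tubes (50, 80, 110 and 140 mm long): plain, open, 35 mm outside, 31 mm inside, 140 mm long, about 259 g. It starts standing on end on a black mat 3 mm thick, among small copper and brass fittings under 45 mm high that are not part of the job. Origin at the middle of its axis, 70 mm from either end; z along the axis; ends alike.
- pin_1: leftmost (+y end) of four alike white upright pins on the blue rail: 10 mm thick, its tapered tip 40 mm above the origin, on a round white foot 44 mm across and 4 mm thick. Origin at the centre of the foot's underside, on the rail's top; z up, y along the rail. A tube slips over it from above with 10 mm to spare all round and stands on the foot.
- pin_2: second from the left (+y) of four alike white upright pins on the blue rail: 10 mm thick, its tapered tip 40 mm above the origin, on a round white foot 44 mm across and 4 mm thick. Origin at the centre of the foot's underside, on the rail's top; z up, y along the rail. A tube slips over it from above with 10 mm to spare all round and stands on the foot.
- pin_3: second from the right (-y) of four alike white upright pins on the blue rail: 10 mm thick, its tapered tip 40 mm above the origin, on a round white foot 44 mm across and 4 mm thick. Origin at the centre of the foot's underside, on the rail's top; z up, y along the rail. A tube slips over it from above with 10 mm to spare all round and stands on the foot.
- pin_4: rightmost (-y end) of four alike white upright pins on the blue rail: 10 mm thick, its tapered tip 40 mm above the origin, on a round white foot 44 mm across and 4 mm thick. Origin at the centre of the foot's underside, on the rail's top; z up, y along the rail. A tube slips over it from above with 10 mm to spare all round and stands on the foot.
- rail: blue pin rail, a straight bar 360 mm long, 60 mm wide and 20 mm high, fixed to the bench, with the four pins in a row 90 mm apart along its middle. Origin at the centre of its underside; y along its length, z up.
- vice: grey bench vice, jaws 125 mm wide, holding a copper header pipe 260 mm long crosswise, its sockets up (top 0.20 m above the bench); at the left or the right end of the work area, across from a turntable with fire bricks. Origin at the middle of its base on the bench. It stands well beyond one end of the pin rail, so it is plain which end pin is nearest it.
Not all that is in view belongs to the job. What is shaped like the tube_80 but white is not meant.

How it is judged:
By the outcome, as a careful person would: the job done as asked, in the order asked, and still so for the second after the job is handed in, with the robot touching nothing.
It also fails if it takes over 96 s, if anything falls off the work surface, if the arm or the gripper's body presses on something with over 40 N, if the wrist force passes 120 N, or if a joint passes its speed limit or range.

## Working session

There is one attempt and no reset: what is moved stays moved. The work goes in short steps, Python scripts to look and compute and a tool call to move; the robot and the scene stay as the last step left them, time stands still between calls to the robot, and variables do not carry over. Pictures are saved under pics/ and viewed, and the job is handed in when it is done.

Besides the shell and the picture viewer there is one more tool, called after ">>>" by a JSON object that holds its "name" and its "arguments". send_rows: Moves the arm, as the interface text tells. Its arguments: {"type":"object","properties":{"plan":{"type":"array"},"grip":{"type":"number"}},"required":["plan"]}

```bash
mkdir -p pics; ls
python3 - <<'E'
from rig import bot
import cv2
for n in ("scene","top"):
    d=bot.get_image(n); cv2.imwrite(f"pics/{n}0.png",d["frame"][:,:,::-1])
    print(n,d["fovy"],d["cx"],d["cy"],d["k1"]);print(d["pose"])
s=bot.read_state();print(s["time"],s["tool_pos"],s["tool_rot"],s["finger_gap"])
E
```

```text
pics
scene 47.92456964869898 274.01761608842867 200.41314422339858 -0.029165062207163184
[[ 0.65434697  0.5369782  -0.53243258  1.24374079]
 [ 0.75608283 -0.47668407  0.44845407 -0.57284082]
 [-0.01299207 -0.69600769 -0.71791678  0.98527903]
 [ 0.          0.          0.          1.        ]]
top 46.16991530428146 283.96361302115344 200.4113613713235 -0.18369072361908861
[[-0.01813744 -0.98522696  0.17029057  0.35084596]
 [-0.99962579  0.02135686  0.01709257 -0.00899578]
 [-0.02047693 -0.16991683 -0.98524564  1.2951961 ]
 [ 0.          0.          0.          1.        ]]
0.1 [ 0.23898482 -0.49485269  0.23021736] [[ 9.00538566e-01  4.34775585e-01 -6.94168571e-04]
 [ 4.34776081e-01 -9.00536474e-01  1.95403678e-03]
 [ 2.24443365e-04 -2.06149337e-03 -9.99997850e-01]] 0.08531892896854248
```

View pics/scene0.png

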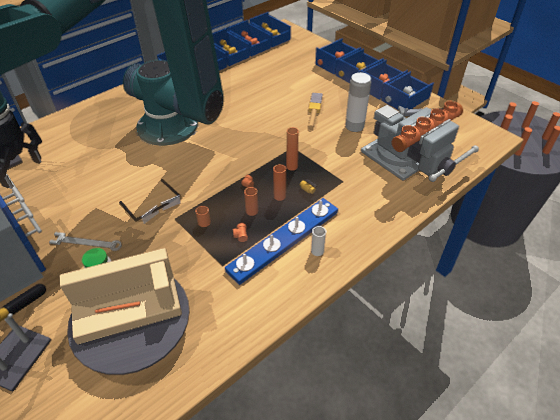

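View pics/top0.png

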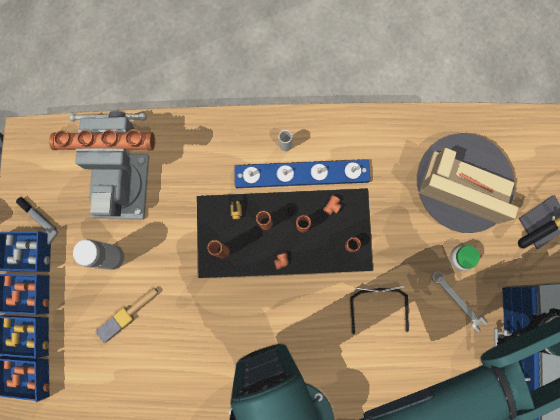

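Run:
```python
import cv2
t=cv2.imread("pics/top0.png"); s=cv2.imread("pics/scene0.png")
cv2.imwrite("pics/topA.png",cv2.resize(t[150:290,190:390],None,fx=4,fy=4,interpolation=cv2.INTER_CUBIC))
cv2.imwrite("pics/scA.png",cv2.resize(s[120:285,170:350],None,fx=3.6,fy=3.6,interpolation=cv2.INTER_CUBIC))
```

```text
(no output)
```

View pics/topA.png

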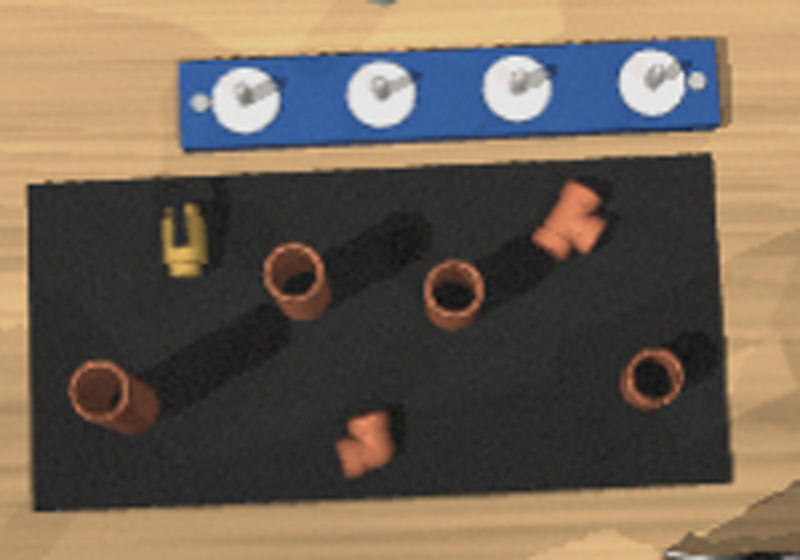

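View pics/scA.png

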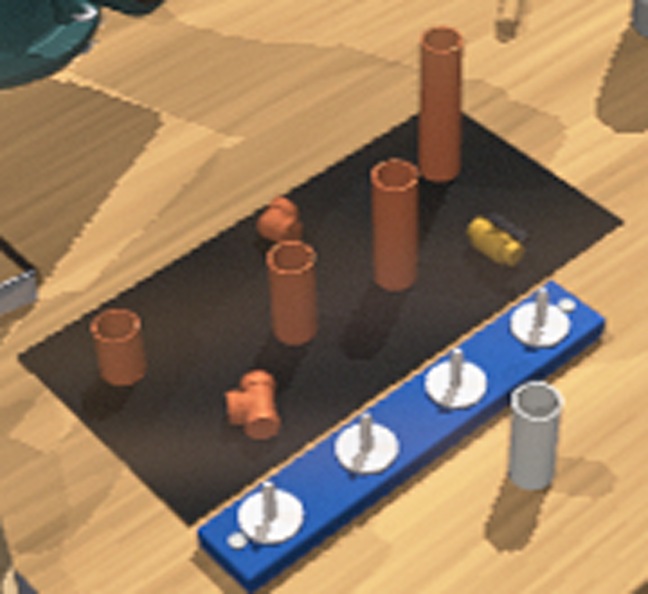

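Candidates: copper tubes at top-view px ≈ (215,248) 140, (264,218) 110, (303,223) 80, (353,244) 50. The copper tee and elbow at (333,204)/(281,260) and the brass fitting at (236,209) are clutter. The grey-white tube at (285,140) is the decoy. The vice is at the left of the top view (+y), so pin_1 is nearest it.

```bash
cat > h.py <<'E'
from rig import bot
import numpy as np, cv2
def ray(d,px):
    f=d["frame"].shape[0]/2/np.tan(np.radians(d["fovy"])/2)
    K=np.array([[f,0,d["cx"]],[0,f,d["cy"]],[0,0,1]])
    u=cv2.undistortPoints(np.array([[px]],float),K,np.array([d["k1"],0,0,0]))[0,0]
    P=d["pose"]; return P[:3,3],P[:3,:3]@np.array([u[0],u[1],1])
def atz(d,px,z):
    o,r=ray(d,px); return o+r*(z-o[2])/r[2]
def tri(a,b):
    A=0;B=0
    for o,r in(a,b):
        r=r/np.linalg.norm(r);M=np.eye(3)-np.outer(r,r);A=A+M;B=B+M@o
    return np.linalg.solve(A,B)
E
python3 - <<'E'
from h import *
T=bot.get_image("top");S=bot.get_image("scene")
q={"140":((99,393),(441,40),.143),"110":((295,274),(395,175),.113),"80":((454,291),(291,257),.083),"50":((652,378),(118,326),.053),
"p1":((246,100),(540,325),.024),"p2":((381,95),(456,384),.024),"p3":((517,88),(367,447),.024),"p4":((652,83),(271,516),.024)}
for k,(a,b,z) in q.items():
    a=(np.array(a)+.5)/4-.5+[190,150]; b=(np.array(b)+.5)/3.6-.5+[170,120]
    print(k,np.round(1000*np.r_[atz(T,a,z)[:2],atz(S,b,z)[:2],tri(ray(T,a),ray(S,b))],1))
s=bot.read_state();print(s["tool_pos"],s["time"])
E
```

```text
140 [440.2 176.9 441.4 176.5 440.4 177.2 142. ]
110 [512.7  62.2 513.3  63.7 513.1  62.9 113.2]
80 [504.1 -34.4 505.3 -33.8 504.5 -34.   82.4]
50 [ 449.8 -158.8  451.7 -159.4  450.  -158.8   51.3]
p1 [641.8  98.8 642.7  98.3 642.   98.9  23. ]
p2 [643.1   9.3 643.9   9.  643.3   9.4  23.1]
p3 [645.8 -80.7 645.6 -80.1 645.8 -80.5  24.6]
p4 [ 647.4 -170.4  647.9 -170.5  647.6 -170.4   23.4]
[ 0.23902638 -0.49500322  0.23056369] 0.2
```

>>> {"name": "send_rows", "arguments": {"plan": [[0,0,0,6.4],[0,0,0,6.4],[0,0,0,6.4],[0,0,0,6.4],[20,-30,0,0],[20,-35,0,0],[20,-35,0,0],[20,-35,0,0],[20,-35,0,0],[20,-35,0,0]], "grip": 0}}

```text
time: 1.03
tool_pos: [0.3589, -0.2882, 0.2311]
tool_rot: [[1.0, 0.002, 0.0], [0.002, -1.0, 0.0], [0.0, -0.0, -1.0]]
wrist_force: [0.2, -0.3, -0.2]
finger_gap: 0.0853
```

Run:
```python
from h import *
s=bot.read_state();print(s["tool_pos"],s["tool_rot"][:,0],s["joint_pos"],s["time"],s["wrist_force"])
```

```text
[ 0.35890001 -0.28815733  0.2311497 ] [9.99997292e-01 2.32584907e-03 8.31112877e-05] [-7.99837293e-01 -1.14497725e-01  1.57034507e+00  7.32908603e-05
  1.68570104e+00  7.68641586e-01] 1.0333 [ 0.23837208 -0.34235634 -0.16531841]
```

>>> {"name": "send_rows", "arguments": {"plan": [[23,-33,0,0],[23,-33,0,0],[23,-33,0,0],[23,-32,0,0],[0,0,40,0],[0,0,40,0],[0,0,40,0],[0,0,20,0],[0,0,0,0],[0,0,0,0]]}}

```text
time: 1.87
tool_pos: [0.4494, -0.1582, 0.0904]
tool_rot: [[1.0, 0.003, -0.003], [0.003, -1.0, 0.001], [-0.003, -0.001, -1.0]]
wrist_force: [-0.1, -0.7, -0.1]
finger_gap: 0.0852
```

Run:
```python
from h import *
d=bot.get_image("scene");cv2.imwrite("pics/s1.png",cv2.resize(d["frame"][140:260,120:280,::-1],None,fx=4,fy=4))
s=bot.read_state();print(s["tool_pos"],s["time"],s["wrist_force"])
```

```text
[ 0.45077059 -0.15904487  0.09243525] 1.9167 [ 0.18052845  0.14551201 -0.17446788]
```

View pics/s1.png

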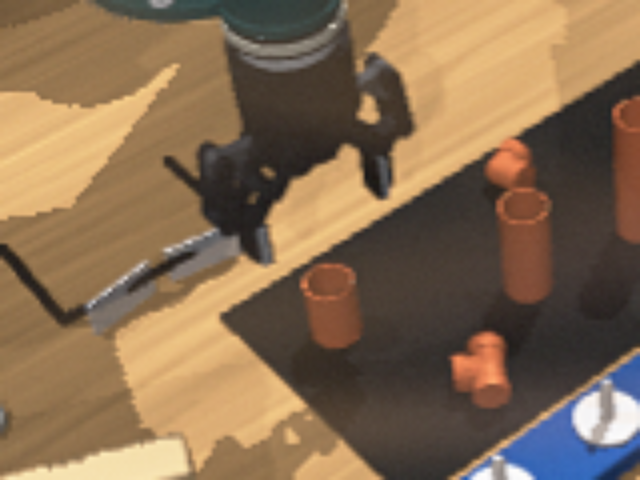

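>>> {"name": "send_rows", "arguments": {"plan": [[0,0,25,0],[0,0,25,0],[0,0,15,0],[0,0,11,0],[0,0,0,0],[0,0,0,0]]}}

```text
time: 2.42
tool_pos: [0.4513, -0.1594, 0.0169]
tool_rot: [[1.0, 0.003, 0.002], [0.003, -1.0, -0.001], [0.002, 0.001, -1.0]]
wrist_force: [1.2, 0.4, -0.6]
finger_gap: 0.0854
```

>>> {"name": "send_rows", "arguments": {"plan": [[0,0,0,0],[0,0,0,0],[0,0,0,0],[0,0,0,0],[0,0,0,0],[0,0,0,0],[0,0,0,0],[0,0,0,0]], "grip": 255}}

```text
time: 3.08
tool_pos: [0.4508, -0.1591, 0.0165]
tool_rot: [[1.0, 0.003, 0.002], [0.003, -1.0, -0.001], [0.002, 0.001, -1.0]]
wrist_force: [-1.5, -0.2, 6.6]
finger_gap: 0.0339
```

>>> {"name": "send_rows", "arguments": {"plan": [[0,0,-15,0],[0,0,-30,0],[0,0,-40,0],[0,0,-35,0],[20,-25,-10,0],[20,-28,0,0],[22,-29,0,0],[22,-29,0,0],[22,-29,0,0],[22,-29,0,0]]}}

```text
time: 3.92
tool_pos: [0.578, 0.0123, 0.1446]
tool_rot: [[1.0, 0.003, -0.001], [0.003, -1.0, -0.0], [-0.001, 0.0, -1.0]]
wrist_force: [0.3, 0.6, -0.9]
finger_gap: 0.0342
```

>>> {"name": "send_rows", "arguments": {"plan": [[21,-29,0,0],[21,-29,0,0],[12,-18,0,0],[9,-12,0,0],[0,0,20,0],[0,0,20,0],[0,0,0,0],[0,0,0,0]]}}

```text
time: 4.58
tool_pos: [0.6388, 0.0989, 0.1027]
tool_rot: [[1.0, 0.003, -0.005], [0.003, -1.0, -0.0], [-0.005, 0.0, -1.0]]
wrist_force: [1.0, -0.5, -1.1]
finger_gap: 0.0338
```

Run:
```python
from h import *
d=bot.get_image("scene");cv2.imwrite("pics/s2.png",cv2.resize(d["frame"][100:280,220:400,::-1],None,fx=3.3,fy=3.3))
s=bot.read_state();print(s["tool_pos"],s["tool_rot"][:,0],s["time"],s["wrist_force"])
```

```text
[0.63991309 0.09877025 0.10469846] [ 0.99999436  0.00285734 -0.00176468] 4.6333 [ 0.58261048  0.48624135 -0.63781743]
```

View pics/s2.png

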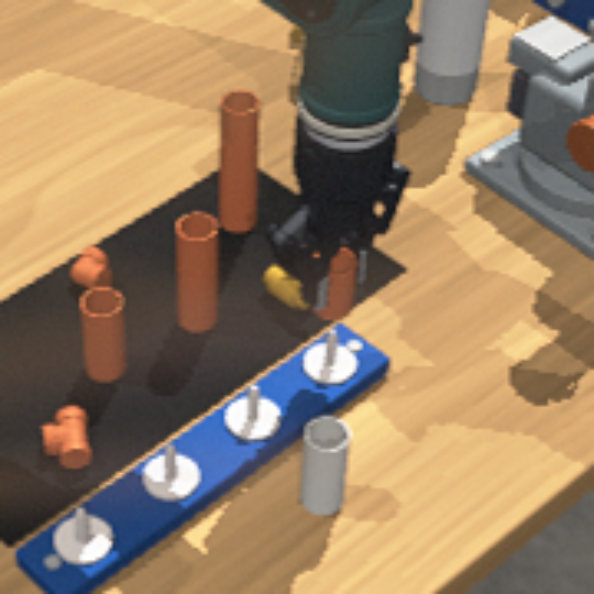

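>>> {"name": "send_rows", "arguments": {"plan": [[2,0,10,0],[0,0,20,0],[0,0,15,0],[0,0,10,0],[0,0,6,0],[0,0,4,0],[0,0,1,0],[0,0,0,0],[0,0,0,0]]}}

```text
time: 5.38
tool_pos: [0.6431, 0.0989, 0.0405]
tool_rot: [[1.0, 0.003, 0.002], [0.003, -1.0, 0.0], [0.002, -0.0, -1.0]]
wrist_force: [0.2, -0.3, -0.2]
finger_gap: 0.0337
```

>>> {"name": "send_rows", "arguments": {"plan": [[0,0,1,0],[0,0,1,0],[0,0,1,0],[0,0,0,0],[0,0,0,0]]}}

```text
time: 5.8
tool_pos: [0.6429, 0.0989, 0.0376]
tool_rot: [[1.0, 0.003, 0.002], [0.003, -1.0, -0.0], [0.002, 0.0, -1.0]]
wrist_force: [-1.0, 0.3, 4.7]
finger_gap: 0.0339
```

>>> {"name": "send_rows", "arguments": {"plan": [[0,0,0,0],[0,0,0,0],[0,0,0,0],[0,0,0,0],[0,0,0,0],[0,0,0,0],[0,0,0,0]], "grip": 0}}

```text
time: 6.38
tool_pos: [0.6423, 0.0989, 0.0361]
tool_rot: [[1.0, 0.003, -0.0], [0.003, -1.0, -0.0], [-0.0, 0.0, -1.0]]
wrist_force: [0.1, 0.6, 0.7]
finger_gap: 0.0856
```

>>> {"name": "send_rows", "arguments": {"plan": [[0,0,-15,0],[0,0,-30,0],[0,0,-40,0],[-10,10,-10,0],[-25,20,0,0],[-30,27,0,0],[-30,30,0,0],[-30,30,0,0],[-14,16,0,0],[0,0,0,0]]}}

```text
time: 7.22
tool_pos: [0.5021, -0.0361, 0.1315]
tool_rot: [[1.0, -0.001, -0.001], [-0.001, -1.0, -0.002], [-0.001, 0.002, -1.0]]
wrist_force: [0.4, -0.2, -0.7]
finger_gap: 0.0853
```

Run:
```python
from h import *
d=bot.get_image("scene");cv2.imwrite("pics/s3.png",cv2.resize(d["frame"][100:280,220:400,::-1],None,fx=3.3,fy=3.3))
s=bot.read_state();print(s["tool_pos"],s["tool_rot"][:,0],s["time"],s["wrist_force"])
```

```text
[ 0.5038661  -0.03469142  0.13171884] [ 9.99999555e-01 -1.05901694e-04  9.37772893e-04] 7.2667 [0.17815674 0.65459066 1.48650034]
```

View pics/s3.png

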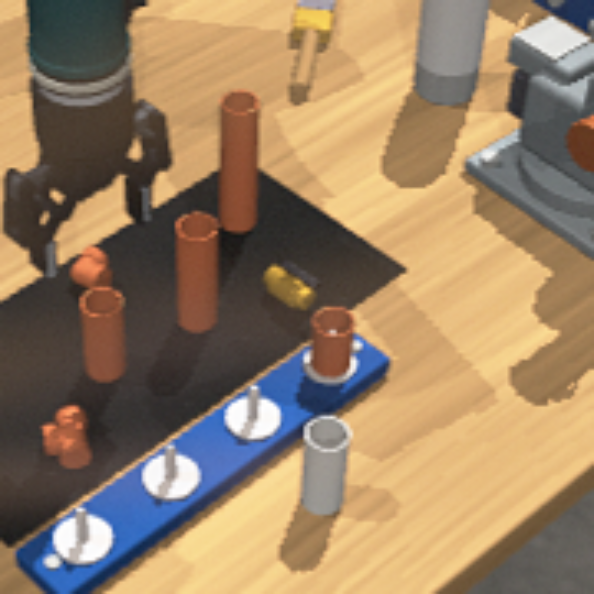

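>>> {"name": "send_rows", "arguments": {"plan": [[0,0,25,0],[0,0,25,0],[0,0,25,0],[0,0,15,0],[0,0,6,0],[0,0,0,0],[0,0,0,0]]}}

```text
time: 7.85
tool_pos: [0.5058, -0.033, 0.0358]
tool_rot: [[1.0, 0.004, 0.001], [0.004, -1.0, -0.0], [0.001, 0.0, -1.0]]
wrist_force: [0.5, 0.1, 0.1]
finger_gap: 0.0856
```

>>> {"name": "send_rows", "arguments": {"plan": [[0,0,0,0],[0,0,0,0],[0,0,0,0],[0,0,0,0],[0,0,0,0],[0,0,0,0],[0,0,0,0],[0,0,0,0]], "grip": 255}}

```text
time: 8.52
tool_pos: [0.5054, -0.0335, 0.0364]
tool_rot: [[1.0, 0.003, 0.002], [0.003, -1.0, -0.0], [0.002, 0.0, -1.0]]
wrist_force: [-0.9, 0.4, 6.3]
finger_gap: 0.0339
```

>>> {"name": "send_rows", "arguments": {"plan": [[0,0,-15,0],[0,0,-30,0],[0,0,-35,0],[0,0,-10,0],[20,-6,0,0],[28,-9,0,0],[30,-9,0,0],[30,-9,0,0],[20,-6,0,0],[10,-3,0,0]]}}

```text
time: 9.35
tool_pos: [0.6443, 0.0099, 0.1229]
tool_rot: [[1.0, 0.004, -0.002], [0.004, -1.0, 0.0], [-0.002, -0.0, -1.0]]
wrist_force: [-0.6, 0.7, -1.3]
finger_gap: 0.0344
```

>>> {"name": "send_rows", "arguments": {"plan": [[0,0,0,0],[0,0,0,0]]}}

```text
time: 9.52
tool_pos: [0.642, 0.009, 0.1233]
tool_rot: [[1.0, 0.003, -0.003], [0.003, -1.0, -0.0], [-0.003, 0.0, -1.0]]
wrist_force: [-0.6, -0.8, -0.8]
finger_gap: 0.0341
```

Run:
```python
from h import *
d=bot.get_image("scene");cv2.imwrite("pics/s4.png",cv2.resize(d["frame"][100:280,200:380,::-1],None,fx=3.3,fy=3.3))
s=bot.read_state();print(s["tool_pos"],s["tool_rot"][:,0],s["time"],s["wrist_force"])
```

```text
[0.641644   0.00883477 0.12369953] [ 0.99999065  0.00303304 -0.00308354] 9.5667 [-0.09904614 -0.002963   -1.4616526 ]
```

View pics/s4.png

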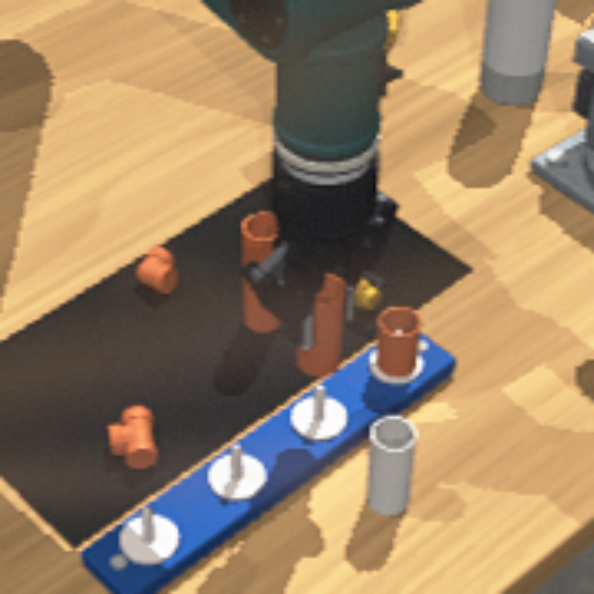

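>>> {"name": "send_rows", "arguments": {"plan": [[2,0,10,0],[0,0,20,0],[0,0,15,0],[0,0,10,0],[0,0,6,0],[0,0,3,0],[0,0,1,0],[0,0,1,0],[0,0,0,0],[0,0,0,0]]}}

```text
time: 10.4
tool_pos: [0.6453, 0.0089, 0.0603]
tool_rot: [[1.0, 0.003, 0.002], [0.003, -1.0, -0.0], [0.002, 0.0, -1.0]]
wrist_force: [-0.1, 0.4, -2.0]
finger_gap: 0.0344
```

>>> {"name": "send_rows", "arguments": {"plan": [[-1,0,1,0],[0,0,1,0],[0,0,1,0],[0,0,0.5,0],[0,0,0,0],[0,0,0,0]]}}

```text
time: 10.9
tool_pos: [0.6441, 0.0089, 0.0574]
tool_rot: [[1.0, 0.003, 0.001], [0.003, -1.0, -0.0], [0.001, 0.0, -1.0]]
wrist_force: [-2.5, -0.1, 5.1]
finger_gap: 0.0339
```

>>> {"name": "send_rows", "arguments": {"plan": [[0,0,0,0],[0,0,0,0],[0,0,0,0],[0,0,0,0],[0,0,0,0],[0,0,0,0],[0,0,0,0]], "grip": 0}}

```text
time: 11.48
tool_pos: [0.6437, 0.009, 0.0556]
tool_rot: [[1.0, 0.003, -0.0], [0.003, -1.0, -0.0], [-0.0, 0.0, -1.0]]
wrist_force: [0.0, 0.6, -0.6]
finger_gap: 0.0855
```

>>> {"name": "send_rows", "arguments": {"plan": [[0,0,-15,0],[0,0,-30,0],[0,0,-40,0],[-10,-4,-10,0],[-30,-12,0,0],[-37,-15,0,0],[-36,-15,0,0],[-18,-8,0,0],[0,0,0,0],[0,0,0,0]]}}

```text
time: 12.32
tool_pos: [0.5122, 0.063, 0.1513]
tool_rot: [[1.0, 0.004, 0.002], [0.004, -1.0, -0.0], [0.002, 0.0, -1.0]]
wrist_force: [0.1, 0.0, -0.2]
finger_gap: 0.0853
```

Run:
```python
from h import *
d=bot.get_image("scene");cv2.imwrite("pics/s5.png",cv2.resize(d["frame"][100:280,200:380,::-1],None,fx=3.3,fy=3.3))
s=bot.read_state();print(s["tool_pos"],s["tool_rot"][:,0],s["time"],s["wrist_force"])
```

```text
[0.51304212 0.06252719 0.15131028] [0.9999928  0.00333187 0.00181748] 12.3667 [0.23731416 0.11909419 0.01158273]
```

View pics/s5.png

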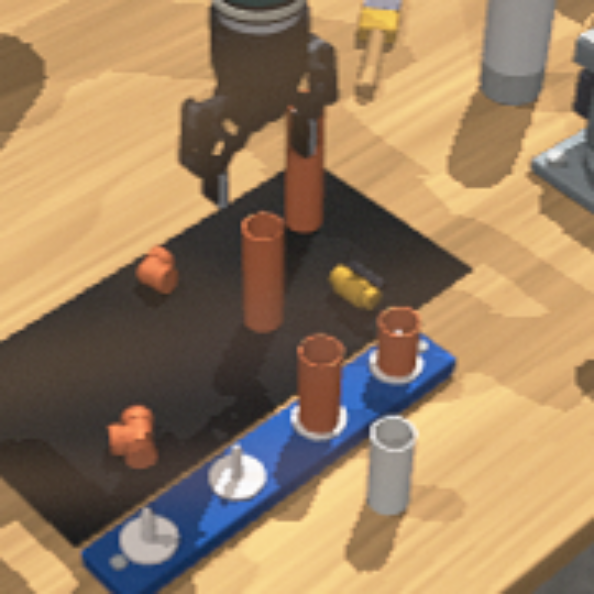

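>>> {"name": "send_rows", "arguments": {"plan": [[0,0,25,0],[0,0,25,0],[0,0,20,0],[0,0,12,0],[0,0,5,0],[0,0,0,0],[0,0,0,0]]}}

```text
time: 12.95
tool_pos: [0.5136, 0.0623, 0.0645]
tool_rot: [[1.0, 0.003, 0.001], [0.003, -1.0, -0.0], [0.001, 0.0, -1.0]]
wrist_force: [0.0, -0.1, 0.0]
finger_gap: 0.0853
```

>>> {"name": "send_rows", "arguments": {"plan": [[0,0,0,0],[0,0,0,0],[0,0,0,0],[0,0,0,0],[0,0,0,0],[0,0,0,0],[0,0,0,0],[0,0,0,0]], "grip": 255}}

```text
time: 13.62
tool_pos: [0.5131, 0.0627, 0.0648]
tool_rot: [[1.0, 0.003, 0.002], [0.003, -1.0, 0.0], [0.002, -0.0, -1.0]]
wrist_force: [-1.6, 0.1, 5.9]
finger_gap: 0.0343
```

>>> {"name": "send_rows", "arguments": {"plan": [[0,0,-15,0],[0,0,-30,0],[0,0,-40,0],[0,0,-25,0],[10,10,-10,0],[20,22,0,0],[25,27,0,0],[26,28,0,0],[24,26,0,0],[15,17,0,0]]}}

```text
time: 14.45
tool_pos: [0.634, -0.0699, 0.1816]
tool_rot: [[1.0, 0.001, -0.002], [0.001, -1.0, -0.001], [-0.002, 0.001, -1.0]]
wrist_force: [0.4, -0.5, -2.2]
finger_gap: 0.0344
```

>>> {"name": "send_rows", "arguments": {"plan": [[8,9,0,0],[4,4,10,0],[0,0,15,0],[0,0,10,0],[0,0,0,0],[0,0,0,0],[0,0,0,0]]}}

```text
time: 15.03
tool_pos: [0.6448, -0.0794, 0.1491]
tool_rot: [[1.0, 0.004, 0.0], [0.004, -1.0, -0.0], [0.0, 0.0, -1.0]]
wrist_force: [-0.0, -0.4, -1.7]
finger_gap: 0.0345
```

Run:
```python
from h import *
d=bot.get_image("scene");cv2.imwrite("pics/s6.png",cv2.resize(d["frame"][100:280,200:380,::-1],None,fx=3.3,fy=3.3))
s=bot.read_state();print(s["tool_pos"],s["tool_rot"][:,0],s["time"],s["wrist_force"])
```

```text
[ 0.64517042 -0.07957057  0.14976251] [0.999992   0.00372148 0.00146433] 15.0833 [ 0.73055976 -0.12715374 -1.77795853]
```

View pics/s6.png

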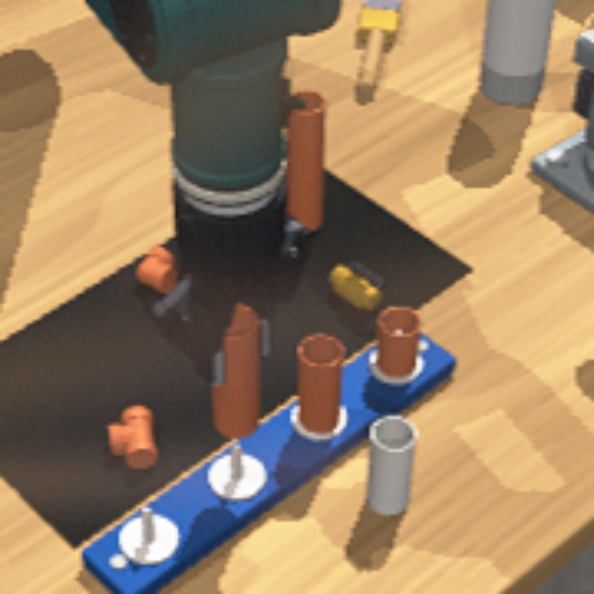

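>>> {"name": "send_rows", "arguments": {"plan": [[0,1,10,0],[0,0,15,0],[0,0,15,0],[0,0,10,0],[0,0,6,0],[0,0,3,0],[0,0,1,0],[0,0,1,0],[0,0,0,0],[0,0,0,0]]}}

```text
time: 15.92
tool_pos: [0.6455, -0.0812, 0.0888]
tool_rot: [[1.0, 0.003, 0.002], [0.003, -1.0, -0.0], [0.002, 0.0, -1.0]]
wrist_force: [-0.4, -0.1, -1.1]
finger_gap: 0.0345
```

>>> {"name": "send_rows", "arguments": {"plan": [[0,0,1,0],[0,0,1,0],[0,0,0.5,0],[0,0,0,0],[0,0,0,0]]}}

```text
time: 16.33
tool_pos: [0.6453, -0.0811, 0.086]
tool_rot: [[1.0, 0.003, 0.001], [0.003, -1.0, -0.0], [0.001, 0.0, -1.0]]
wrist_force: [-0.6, -0.3, 1.2]
finger_gap: 0.0345
```

>>> {"name": "send_rows", "arguments": {"plan": [[0,0,0.5,0],[0,0,0,0],[0,0,0,0]]}}

```text
time: 16.58
tool_pos: [0.6454, -0.0811, 0.086]
tool_rot: [[1.0, 0.003, 0.001], [0.003, -1.0, -0.0], [0.001, 0.0, -1.0]]
wrist_force: [-1.6, -0.1, 4.7]
finger_gap: 0.0344
```

>>> {"name": "send_rows", "arguments": {"plan": [[0,0,0,0],[0,0,0,0],[0,0,0,0],[0,0,0,0],[0,0,0,0],[0,0,0,0],[0,0,0,0]], "grip": 0}}

```text
time: 17.17
tool_pos: [0.6449, -0.081, 0.0846]
tool_rot: [[1.0, 0.003, -0.0], [0.003, -1.0, -0.0], [-0.0, 0.0, -1.0]]
wrist_force: [-0.7, 0.0, -0.6]
finger_gap: 0.0855
```

>>> {"name": "send_rows", "arguments": {"plan": [[0,0,-15,0],[0,0,-30,0],[0,0,-40,0],[0,0,-15,0],[-15,-20,0,0],[-22,-28,0,0],[-24,-30,0,0],[-24,-30,0,0],[-24,-30,0,0],[-24,-30,0,0]]}}

```text
time: 18.0
tool_pos: [0.5102, 0.0877, 0.1849]
tool_rot: [[1.0, 0.002, 0.0], [0.002, -1.0, 0.0], [0.0, -0.0, -1.0]]
wrist_force: [-0.2, 0.6, 0.5]
finger_gap: 0.0856
```

>>> {"name": "send_rows", "arguments": {"plan": [[-24,-30,0,0],[-22,-28,0,0],[-16,-20,0,0],[-9,-11,0,0],[0,0,0,0],[0,0,0,0]]}}

```text
time: 18.5
tool_pos: [0.44, 0.1757, 0.1851]
tool_rot: [[1.0, 0.005, 0.001], [0.005, -1.0, -0.0], [0.001, 0.0, -1.0]]
wrist_force: [-0.4, 0.7, -0.4]
finger_gap: 0.0854
```

Run:
```python
from h import *
d=bot.get_image("scene");cv2.imwrite("pics/s7.png",cv2.resize(d["frame"][80:280,200:380,::-1],None,fx=3,fy=3))
s=bot.read_state();print(s["tool_pos"],s["tool_rot"][:,0],s["time"],s["wrist_force"])
```

```text
[0.44049299 0.17516458 0.18499958] [9.99993753e-01 3.40273292e-03 9.57055990e-04] 18.55 [ 0.49022138  0.51454379 -0.12303492]
```

View pics/s7.png

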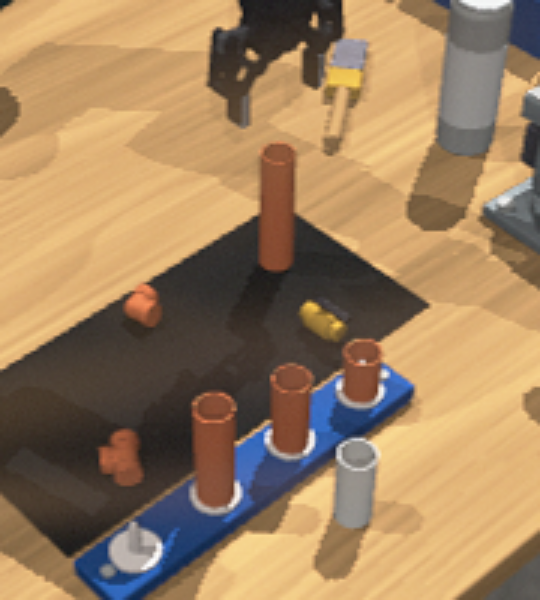

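>>> {"name": "send_rows", "arguments": {"plan": [[0.5,-1.5,20,0],[0,0,25,0],[0,0,25,0],[0,0,15,0],[0,0,8,0],[0,0,3,0],[0,0,0,0],[0,0,0,0]]}}

```text
time: 19.22
tool_pos: [0.4418, 0.1767, 0.0899]
tool_rot: [[1.0, 0.002, 0.002], [0.002, -1.0, 0.0], [0.002, -0.0, -1.0]]
wrist_force: [-0.3, 0.1, -0.5]
finger_gap: 0.0852
```

>>> {"name": "send_rows", "arguments": {"plan": [[0,0,0,0],[0,0,0,0],[0,0,0,0],[0,0,0,0],[0,0,0,0],[0,0,0,0],[0,0,0,0],[0,0,0,0]], "grip": 255}}

```text
time: 19.88
tool_pos: [0.4412, 0.1769, 0.0897]
tool_rot: [[1.0, 0.003, 0.002], [0.003, -1.0, 0.0], [0.002, -0.0, -1.0]]
wrist_force: [-1.0, -0.4, 4.6]
finger_gap: 0.0343
```

>>> {"name": "send_rows", "arguments": {"plan": [[0,0,-15,0],[0,0,-30,0],[0,0,-40,0],[0,0,-40,0],[0,0,-25,0],[5,10,0,0],[10,18,0,0],[14,25,0,0],[17,30,0,0],[18,30,0,0]]}}

```text
time: 20.72
tool_pos: [0.5045, 0.0629, 0.2361]
tool_rot: [[1.0, 0.004, -0.004], [0.004, -1.0, -0.0], [-0.004, 0.0, -1.0]]
wrist_force: [0.2, -0.0, -2.0]
finger_gap: 0.0345
```

>>> {"name": "send_rows", "arguments": {"plan": [[18,30,0,0],[18,30,0,0],[18,30,0,0],[18,30,0,0],[18,30,0,0],[18,28,0,0],[14,22,0,0],[10,16,0,0],[6,10,0,0],[4,7,0,0]]}}

```text
time: 21.55
tool_pos: [0.6474, -0.1699, 0.2354]
tool_rot: [[1.0, 0.002, -0.005], [0.002, -1.0, 0.002], [-0.005, -0.002, -1.0]]
wrist_force: [0.4, -0.1, -2.7]
finger_gap: 0.0345
```

>>> {"name": "send_rows", "arguments": {"plan": [[0,0,0,0],[0,0,0,0],[0,0,0,0]]}}

```text
time: 21.8
tool_pos: [0.6474, -0.1673, 0.2388]
tool_rot: [[1.0, 0.004, -0.0], [0.004, -1.0, 0.001], [-0.0, -0.001, -1.0]]
wrist_force: [0.2, -0.0, -2.9]
finger_gap: 0.0348
```

Run:
```python
from h import *
d=bot.get_image("scene");cv2.imwrite("pics/s8.png",cv2.resize(d["frame"][80:280,170:350,::-1],None,fx=3,fy=3))
s=bot.read_state();print(s["tool_pos"],s["tool_rot"][:,0],s["time"],s["wrist_force"])
```

```text
[ 0.64739979 -0.16724079  0.23917564] [9.99990126e-01 4.44254832e-03 1.08685395e-04] 21.85 [ 0.02830823 -0.62776122 -2.04197711]
```

View pics/s8.png

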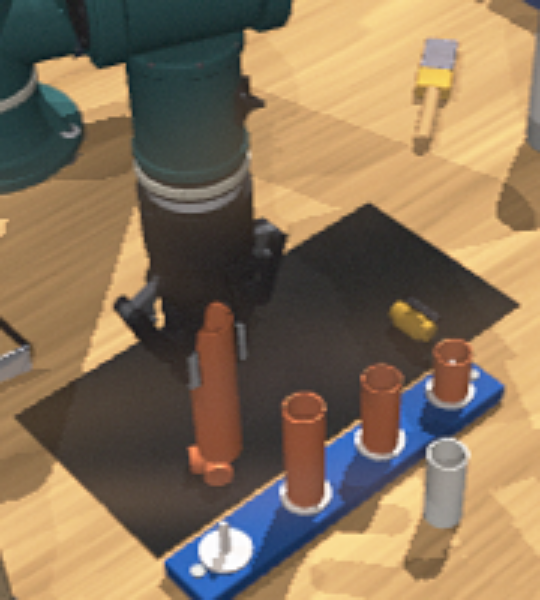

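>>> {"name": "send_rows", "arguments": {"plan": [[0,3,15,0],[0,0,25,0],[0,0,25,0],[0,0,15,0],[0,0,0,0],[0,0,0,0],[0,0,0,0]]}}

```text
time: 22.43
tool_pos: [0.6485, -0.1712, 0.161]
tool_rot: [[1.0, 0.004, 0.003], [0.004, -1.0, -0.001], [0.003, 0.001, -1.0]]
wrist_force: [-0.1, -0.8, -1.6]
finger_gap: 0.0343
```

Run:
```python
from h import *
d=bot.get_image("scene");a=cv2.resize(d["frame"][130:290,170:300,::-1],None,fx=3.5,fy=3.5)
t=bot.get_image("top");cv2.imwrite("pics/s9.png",a);cv2.imwrite("pics/t9.png",cv2.resize(t["frame"][130:250,270:400,::-1],None,fx=4,fy=4))
s=bot.read_state();print(s["tool_pos"],s["tool_rot"][:,0],s["time"],s["wrist_force"])
```

```text
[ 0.64883083 -0.1715608   0.16174416] [0.99998397 0.00350762 0.00444389] 22.5333 [ 0.03194694  0.1763129  -1.68081527]
```

View pics/s9.png

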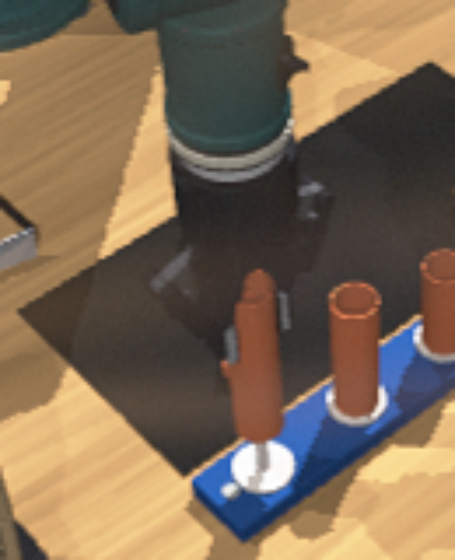

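View pics/t9.png

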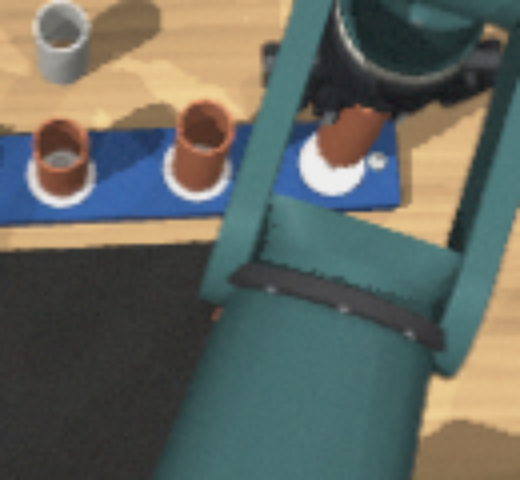

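Run:
```python
from h import *
T=bot.get_image("top");S=bot.get_image("scene")
P=np.array
print(atz(S,P([258,430])/3.5+[170,130],.0743), atz(T,P([338,152])/4+[270,130],.0743))
o=np.array([.6476,-.1704])
for z in(.074,.143,.19):
  for n,d in(("S",S),("T",T)):
    M=np.linalg.inv(d["pose"]);f=210/np.tan(np.radians(d["fovy"])/2)
    K=P([[f,0,d["cx"]],[0,f,d["cy"]],[0,0,1]])
    p=cv2.projectPoints(P([[*o,z]]),cv2.Rodrigues(M[:3,:3])[0],M[:3,3],K,P([d["k1"],0,0,0]))[0][0,0]
    print(z,n,np.round((p-[170,130])*3.5 if n=="S" else (p-[270,130])*4))
```

```text
[ 0.65338387 -0.17489536  0.0743    ] [ 0.64176489 -0.16906935  0.0743    ]
0.074 S [258. 422.]
0.074 T [340. 143.]
0.143 S [252. 358.]
0.143 T [353. 116.]
0.19 S [247. 311.]
0.19 T [364.  96.]
```

>>> {"name": "send_rows", "arguments": {"plan": [[-0.5,-0.5,6,0],[0,0,8,0],[0,0,8,0],[0,0,8,0],[0,0,0,0]]}}

```text
time: 23.05
tool_pos: [0.6456, -0.1705, 0.125]
tool_rot: [[1.0, 0.003, -0.006], [0.003, -1.0, 0.002], [-0.006, -0.002, -1.0]]
wrist_force: [-0.7, -0.3, -3.3]
finger_gap: 0.0344
```

>>> {"name": "send_rows", "arguments": {"plan": [[0,0,7,0],[0,0,5,0],[0,0,3,0],[0,0,1,0],[0,0,1,0],[0,0,0,0],[0,0,0,0]]}}

```text
time: 23.63
tool_pos: [0.6474, -0.1711, 0.1122]
tool_rot: [[1.0, 0.003, 0.001], [0.003, -1.0, -0.0], [0.001, 0.0, -1.0]]
wrist_force: [0.2, -0.3, -2.5]
finger_gap: 0.0345
```

>>> {"name": "send_rows", "arguments": {"plan": [[0,0,1,0],[0,0,0.5,0],[0,0,0.5,0],[0,0,0,0],[0,0,0,0],[0,0,0,0]]}}

```text
time: 24.13
tool_pos: [0.6476, -0.1711, 0.1108]
tool_rot: [[1.0, 0.003, 0.001], [0.003, -1.0, -0.001], [0.001, 0.001, -1.0]]
wrist_force: [-0.8, 1.1, 2.4]
finger_gap: 0.0344
```

>>> {"name": "send_rows", "arguments": {"plan": [[0,0,0.5,0],[0,0,0.5,0],[0,0,0,0],[0,0,0,0]]}}

```text
time: 24.47
tool_pos: [0.6477, -0.1711, 0.1107]
tool_rot: [[1.0, 0.003, 0.002], [0.003, -1.0, -0.001], [0.002, 0.001, -1.0]]
wrist_force: [-1.8, 1.0, 6.3]
finger_gap: 0.0343
```

Run:
```python
from h import *
d=bot.get_image("scene");a=cv2.resize(d["frame"][130:290,170:300,::-1],None,fx=3.5,fy=3.5)
cv2.imwrite("pics/s10.png",a)
```

```text
(no output)
```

View pics/s10.png

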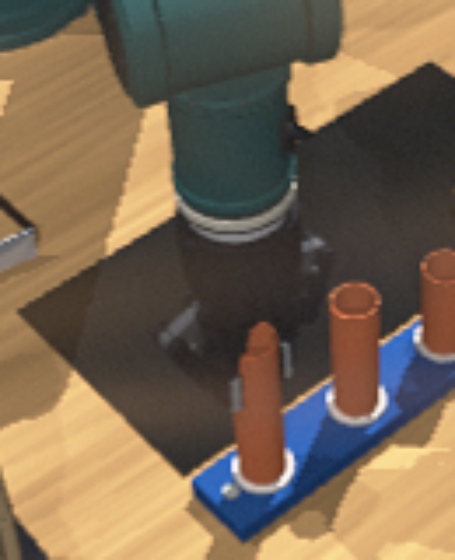

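Tube 140 is seated on the foot at crop (262,470) and upright. I'll release it and then rise clear.

>>> {"name": "send_rows", "arguments": {"plan": [[0,0,0,0],[0,0,0,0],[0,0,0,0],[0,0,0,0],[0,0,0,0],[0,0,0,0],[0,0,0,0],[0,0,0,0]], "grip": 0}}

```text
time: 25.18
tool_pos: [0.6472, -0.171, 0.1087]
tool_rot: [[1.0, 0.003, -0.0], [0.003, -1.0, -0.0], [-0.0, 0.0, -1.0]]
wrist_force: [-0.7, 0.5, 0.6]
finger_gap: 0.0855
```

>>> {"name": "send_rows", "arguments": {"plan": [[0,0,-10,0],[0,0,-20,0],[0,0,-30,0],[0,0,-30,0],[-30,0,0,0],[-40,0,0,0],[-40,0,0,0],[-40,0,0,0],[-40,0,0,0],[-20,0,0,0]]}}

```text
time: 26.02
tool_pos: [0.4337, -0.1713, 0.1998]
tool_rot: [[1.0, 0.002, -0.0], [0.002, -1.0, -0.001], [-0.0, 0.001, -1.0]]
wrist_force: [0.6, -0.4, -0.1]
finger_gap: 0.0853
```

>>> {"name": "send_rows", "arguments": {"plan": [[-35,0,0,0],[-20,0,0,0],[0,0,0,0],[0,0,0,0]]}}

```text
time: 26.35
tool_pos: [0.3821, -0.172, 0.2002]
tool_rot: [[1.0, 0.002, 0.003], [0.002, -1.0, -0.002], [0.003, 0.002, -1.0]]
wrist_force: [-0.1, -1.0, -0.3]
finger_gap: 0.0852
```

Run:
```python
from h import *
d=bot.get_image("scene");cv2.imwrite("pics/s11.png",cv2.resize(d["frame"][150:290,200:350,::-1],None,fx=4,fy=4))
t=bot.get_image("top");cv2.imwrite("pics/t11.png",cv2.resize(t["frame"][120:290,190:390,::-1],None,fx=3.5,fy=3.5))
s=bot.read_state();print(s["tool_pos"],s["time"],s["wrist_force"])
```

```text
[ 0.38301994 -0.17201167  0.19961655] 26.45 [ 0.06575992 -0.03801198 -0.25641474]
```

View pics/s11.png

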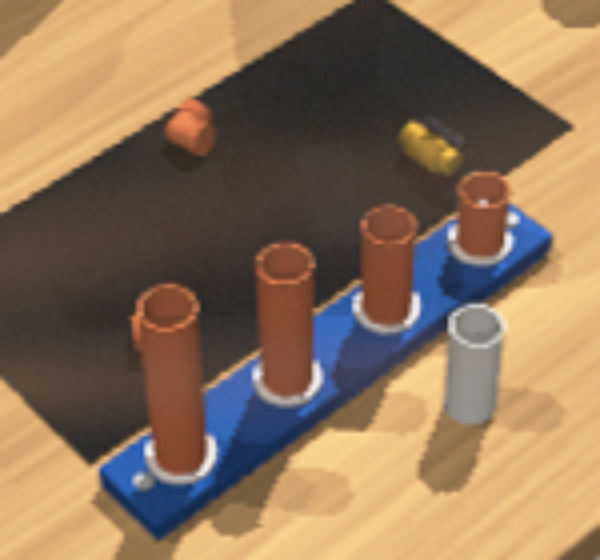

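View pics/t11.png

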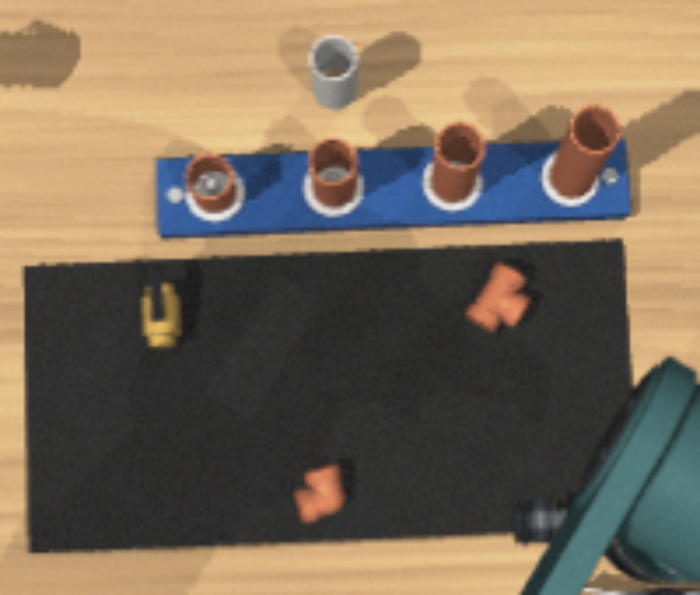

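All four tubes stand on their feet in order from the vice, nothing else has moved, and the arm is clear. Handing in.

```bash
python3 -c "
from rig import bot
bot.finish_job()"
```

```text
the job is handed in; nothing more can be done
```

All four copper tubes are on the pin rail in order of length. I set them out shortest first: 50 mm on pin_1 (nearest the vice, at the +y end), 80 on pin_2, 110 on pin_3 and 140 on pin_4. The arm took 26.5 s of the 96 s allowed.

- **Last pictures:** both views show each tube upright on its white foot, with the foot's rim visible all round. The grey-white decoy and the loose fittings are where they started, and the gripper is open and clear.
- **Forces:** each tube touched down at the expected height, within about 0.5 mm. The highest wrist force reported was under 7 N.
- **One disagreement:** the 140 mm tube seemed to lean about 1.7° in the gripper, and the two cameras put its lower end about 12 mm apart, which I took for reading error. It went over the pin without catching and stands upright.

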